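# Peel the top tray off the sticky pile and hold it over the marking-out plate

### The arm

A 7-joint arm with a two-finger parallel gripper is mounted at the origin on the work surface. World frame = base frame: x ahead of the robot, y to its left, z up, the work surface at z = 0. Lengths are in mm, angles in rad, forces in N, time in s.
With the tool pointing down it reaches from about 425 to 875 mm from the base axis. Payload 9.9 kg.
Tool frame: the origin (TCP) lies midway between the tips of the shut fingers; the grasp point (between the pads) lies 19 mm behind it (arm.grip_point_offset is the x of the grasp point in the tool frame, in mm); x points along the fingers, y is the direction in which the jaws open and shut, and the axes are right-handed (so a half turn about x gives the same grasp; the last joint's range is limited). The gripper opens to 85 mm and grips with 20 to 120 N. Pads are 22 mm wide; open, the fingers measure 114 mm over their backs; the gripper's body (76 mm by 85 mm) begins 54 mm behind the grasp point. The pads swing forward as they close: fully open they stand 13 mm farther back than shut.
Start: joints at [-1.191, 0.576, 0.025, 1.437, -0.015, 1.129, -0.057], TCP at [301.955, 603.699, 231.289] pointing down, gripper open.
Joint ranges: [-2.76, 2.76], [-0.34, 2.15], [-1.52, 1.57], [0.19, 2.46], [-1.09, 4.23], [0.17, 1.99], [-2.82, 2.82]. Speed limits (rad/s): [2.22, 2.22, 3.01, 3.01, 3.14, 3.14, 3.14].

### API

Orientations are given as a rotation vector (axis times angle).
In Python, from workcell import arm gives the robot as it stands.
- The arm moves only by the tool drive_tool, never from a script. Its arguments are lists of equal length, an entry for each row: "xyz": the shift along the tool's x, y, z in cm, a list of three; "turn": the turn, a rotation vector about the tool's x, y, z in rad, a list of three. A call has 1 to 10 rows; each row is the pose to reach, as a shift and turn from the pose measured when the call began, along the tool's axes at that moment; what a row does not reach only later rows make up. A row lasts 1/8 s, in which the tool goes at most 62.5 mm and 10.7 degrees, less where a joint would pass 70% of its speed; a pose out of reach is approached as far as the arm can. A call with a gripper value outside its range is refused whole. "gripper" is the finger opening in cm, from 0 to 8.54, set as the call begins (left out, the last holds). The fingers move at their own pace and stop on an object; the grip force is fixed at half the most. Time passes only in rows, so rows that repeat a pose let the fingers close. It gives the time, the measured TCP pose, the force and the opening at its end, in the units of the state.
- arm.get_state(): the state, without advancing time (a new reading comes with each control period).
- arm.snapshot(name): name is "side" or "top" or "wrist"; returns the picture (400x640x3 uint8, red, green, blue); there is no depth.
- arm.camera_model(name): a dict with "K" (3x3 intrinsics, pixels), "eye" and "rotation" of the camera in the world; the wrist camera has in their place "T_tool_cam" (4x4, takes a point from camera to tool coordinates, whose origin is the TCP and whose axes are the tool frame's). Camera axes: x right, y down, z forward; pixel columns grow to the right and rows downward; lengths in mm; the calibration is good to about 2 mm. A picture is of the moment at which its call begins: read the wrist's pose just before it. camera_model takes no time and is no camera call.
- arm.close_job(): hands the job in, once; it reports no verdict.
Trained networks look in the newest picture that a camera, given by its name, has taken for a name from the list of things; names that differ only in an ending like _2 or _b are one class to them, and where a whole thing is asked for, a point or a joint stands for the part that bears it (a point fixed in the world has none). Each returns a list of dicts, best first, with "confidence" (0 to 1); they miss things now and then, are a little off and sometimes report something else, mostly with a low value. They report only what shows in the picture. A call takes as long as a camera call. They do not tell look-alikes from the thing itself.
- arm.masks_of(name, camera): "region" (400x640 bool, what is visible of it).
- arm.pinpoint(name, camera): "point" ([x, y, z] in mm, in world coordinates, good to about 4 mm: a listed point, or the origin of a listed thing).
The state is a dict: "clock": time; "q": joint angles; "qd": joint speeds; "joint_efforts": joint torques, N m; "position": TCP position; "ee_rot": TCP orientation; "force": force on the tool from outside, world axes, zero at the start; "torque": the same for the moment, N m; "opening": opening from 0.0 (shut) to 1.0 (fully open).
Only numpy, scipy, OpenCV 4.12 (cv2) and the standard library are available. Lean on these libraries where they do the work, as an engineer would, in place of code of your own. Each camera call takes 0.05 s, during which the arm holds its last target.

### The job

Stand the punch that is in the top tray upright in the steel tool cup and let go of it. Then free the top tray from the pile it sticks in: take it by the upright tab on its corner and tip that corner up first, about 3 cm, while the opposite corner still sits in the pile, then lift the whole tray off and hold it roughly level with its middle over the middle of the marking-out plate, well clear of it (a good hand's breadth, 10 cm or more, above the bench). Finish while holding the tray there in the gripper, do not put it down; leave the other things on the bench where they are.

Things in the scene. Friction and masses are not known exactly. Their poses are not given: they have to be found in the camera images.
- punch_mid (a point): Steel centre punch, 138 mm tall, standing on its flat head (26 mm across, 12 mm high) in the top tray, point up. Shaft 13 mm across from 18 mm to 120 mm above its foot, then it tapers to the point. This point lies on its axis half-way up, 69 mm above the foot; z runs along the punch to the point. 0.08 to 0.17 kg.
- cup: Open round steel tool cup, empty, loose, 0.7 kg: 62 mm across the rim, 65 mm tall, wall 3 mm, floor about 4 mm. Origin at the centre of its underside.
- tray_tab (a point): Grasp point of the upright tab on one corner of the top tray: a plate 10 mm thick, 26 mm wide, rising 36 mm above the rim. The point is in its middle, 21 mm above the rim, 15 mm below the tab's top. Axes: x along the tray's long side, y short side, z up. Pinch the flat faces along x turned +45 degrees about z. tray_mid lies at (-71, -56, -35) mm from here in these axes.
- tray_mid (a point): Centre, half-way up, of the top tray: aluminium, open, 150 (x) by 120 (y) over the rim, 28 mm tall, base 8 mm thick, 0.20 to 0.33 kg; topmost of three nested trays and the only one with a tab. Four rubber buds in the tray below, 50 mm either way from the middle along both long sides, grip its base, each with about 3 N, until it has risen 8 mm there. Axes as for tray_tab.
- tray_far (a point): Top of the rim at the corner of the top tray diagonally opposite the tab: (-71, -56, +14) mm from tray_mid in the tray's axes. The underside of the tray's base at this corner lies 28 mm lower and 8 mm further in along x and y.
- pile: The rest of the pile, fixed: wooden board 166 x 136 mm, two plain nested aluminium trays of the same outline (upper rim 52 mm above the bench) and a cardboard spacer under the top tray, whose underside starts 40 mm and rim 68 mm above the bench. Origin on the bench under the pile's centre; axes parallel to the top tray's at the start.
- plate: Marking-out plate: plain flat steel plate 170 x 140 x 10 mm fixed to the bench. Origin at the centre of its underside.
- brush: Bystander, to be left alone: wire brush with wooden handle.
- hammer: Bystander, to be left alone: hammer with wooden handle.
- disc: Bystander, to be left alone: black grinding disc, 100 mm across, 5 mm thick, lying flat.
- tape: Bystander, to be left alone: tape measure, 60 x 34 x 58 mm.
- can: Bystander, to be left alone: grey closed can, 54 mm across, 170 mm tall.
- jbox: Bystander, to be left alone: grey junction box with black lid, 110 x 80 x 57 mm.
- pipe: Bystander, to be left alone: short dark steel pipe standing on end, 60 mm across, 90 mm tall.
There are look-alikes about, which are no part of the job. Leave any purple look-alike of the part that bears tray_tab alone.

How it is judged:
By the outcome, as a careful person would: the job done as asked, in the order asked, and still so for the second after the job is handed in, while the arm keeps its last pose, push and grip.
It also fails if it takes over 61 s, if anything falls off the work surface, if the arm or the gripper's body presses on something with over 40 N, if the wrist force passes 120 N, or if a joint passes its speed limit or range.

## Working session

There is one attempt and no reset: what is moved stays moved. The work goes in short steps, Python scripts to look and compute and a tool call to move; the robot and the scene stay as the last step left them, time stands still between calls to the robot, and variables do not carry over. Pictures are saved under pics/ and viewed, and the job is handed in when it is done.

Besides the shell and the picture viewer there is one more tool, called after "Call:" as name(argument=value, ...) on one line, values as JSON. drive_tool: Moves the arm, as the interface text tells. Its arguments: {"type":"object","properties":{"xyz":{"type":"array"},"turn":{"type":"array"},"gripper":{"type":"number"}},"required":["xyz","turn"]}

```bash
mkdir -p pics; ls
python3 - <<'E'
from workcell import arm
import cv2
s=arm.get_state(); print(s)
for n in ("side","top","wrist"):
    im=arm.snapshot(n); cv2.imwrite(f"pics/{n}0.png",im[:,:,::-1])
    m=arm.camera_model(n); print(n,m)
print(arm.grip_point_offset)
for n in ("punch_mid","cup","tray_tab","tray_mid","tray_far","plate"):
    for c in ("top","side"):
        for d in arm.pinpoint(n,c)[:3]: print(n,c,d)
print(arm.get_state()["clock"])
E
```

```text
pics
{'clock': 0.0, 'q': array([-1.19079674,  0.5765502 ,  0.02484921,  1.43787591, -0.01501099,
        1.12902383, -0.05647232]), 'qd': array([-0.00282266,  0.00122938, -0.0001924 ,  0.00030143,  0.00050143,
        0.00024224, -0.00170259]), 'joint_efforts': array([ 8.13828938e-04, -7.65778685e+01,  2.25107297e+00, -2.85957760e+01,
        1.55066658e-02,  1.31697851e-02, -1.90911233e-07]), 'position': array([301.75518325, 603.29654339, 230.44194821]), 'ee_rot': array([ 0.36234773,  1.54034312, -0.36495013]), 'force': array([0.27109288, 0.0785902 , 0.51630694]), 'torque': array([-0.0302916 , -0.0407418 ,  0.05281649]), 'opening': 1.0005264910386362}
side {'K': array([[396.50372904,   0.        , 312.44993378],
       [  0.        , 396.50372904, 199.10795545],
       [  0.        ,   0.        ,   1.        ]]), 'eye': array([  35.43992195, -598.11503289,  829.38920404]), 'rotation': array([-2.23990881,  0.75420939, -0.32404341])}
top {'K': array([[475.39231043,   0.        , 315.21614896],
       [  0.        , 475.39231043, 204.10808208],
       [  0.        ,   0.        ,   1.
[... 1668 characters left out ...]
t': [502.6, 228.4, 57.0], 'confidence': 0.8}
tray_mid side {'point': [273.4, 271.0, 13.5], 'confidence': 0.79}
tray_mid side {'point': [254.9, -255.0, 14.0], 'confidence': 0.68}
tray_far top {'point': [194.9, 315.2, 29.9], 'confidence': 0.85}
tray_far top {'point': [424.4, 186.5, 70.1], 'confidence': 0.7}
tray_far top {'point': [192.5, -190.2, 30.6], 'confidence': 0.63}
tray_far side {'point': [196.3, 316.3, 30.5], 'confidence': 0.91}
tray_far side {'point': [424.8, 185.1, 65.6], 'confidence': 0.75}
tray_far side {'point': [440.5, 27.4, 3.5], 'confidence': 0.69}
plate top {'point': [481.7, -186.4, -3.0], 'confidence': 0.65}
plate side {'point': [488.2, -186.2, -0.9], 'confidence': 0.83}
0.75
```

View pics/top0.png

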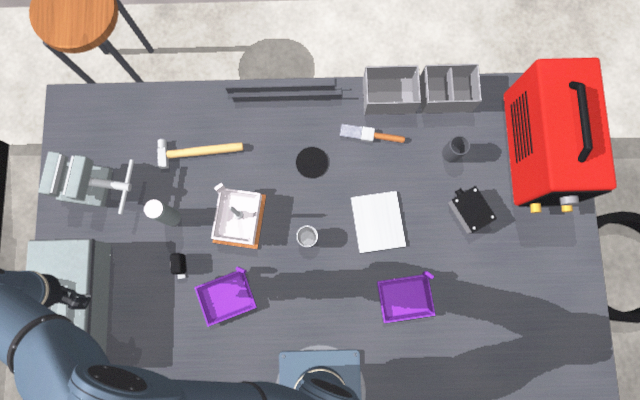

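View pics/side0.png

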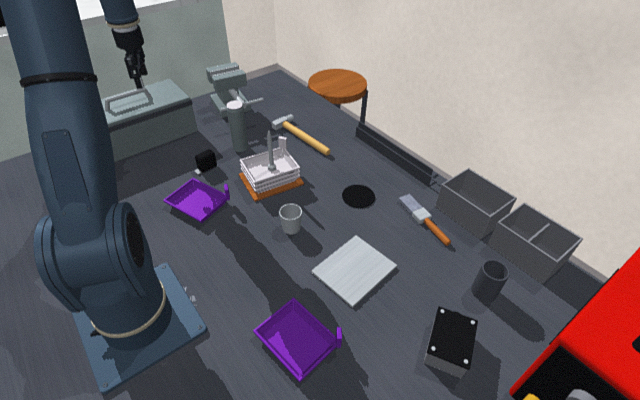

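View pics/wrist0.png

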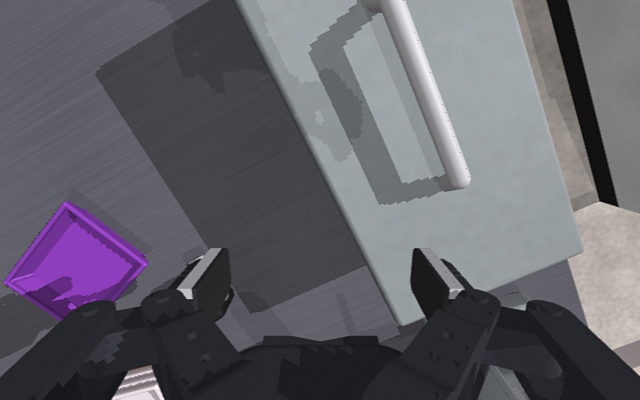

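The real (aluminium) tray is the white one at top-image (238,218), with its tab at (219,188). The punch stands in it, the cup is at (307,236) and the plate at (379,222). The two purple trays are look-alikes.

```bash
cat > h.py <<'E'
from workcell import arm
import numpy as np, cv2
from scipy.spatial.transform import Rotation as Ro
np.set_printoptions(precision=3,suppress=True)
def cur():
    s=arm.get_state(); return np.array(s["position"]),Ro.from_rotvec(s["ee_rot"]),s
def down(th):  # th deg, yaw of tool y
    c,s=np.cos(np.radians(th)),np.sin(np.radians(th))
    return Ro.from_matrix(np.array([[0,c,s],[0,s,-c],[-1,0,0]]))
def rel(p,R):
    p0,R0,s=cur()
    return R0.inv().apply(np.array(p)-p0)/10,(R0.inv()*R).as_rotvec()
def show(p,R):
    a,b=rel(p,R); print("xyz",a,"turn",b)
def wcam():
    p,R,s=cur(); m=arm.camera_model("wrist"); T=np.eye(4);T[:3,:3]=R.as_matrix();T[:3,3]=p
    return m["K"],T@m["T_tool_cam"]
def scam(n):
    m=arm.camera_model(n);T=np.eye(4);T[:3,:3]=Ro.from_rotvec(m["rotation"]).as_matrix();T[:3,3]=m["eye"];return m["K"],T
def proj(K,T,P):
    P=np.atleast_2d(P);q=(P-T[:3,3])@T[:3,:3];q=q@K.T;return q[:,:2]/q[:,2:]
def atz(K,T,uv,z):
    d=T[:3,:3]@np.linalg.inv(K)@np.array([uv[0],uv[1],1]);return T[:3,3]+d*(z-T[2,3])/d[2]
E
python3 - <<'E'
from h import *
p,R,s=cur(); print(R.as_matrix())
y=R.as_matrix()[:,1]; print(np.degrees(np.arctan2(y[1],y[0])))
for th in (35,-25): show([509.6,223,260],down(th))
K,T=scam("top")
# draw model on top pic
im=cv2.imread("pics/top0.png")
c=np.array([505,229.5]);a=np.radians(-9.8);Rz=np.array([[np.cos(a),-np.sin(a)],[np.sin(a),np.cos(a)]])
P=[np.r_[c+Rz@np.array(v),68] for v in ((75,60),(75,-60),(-75,-60),(-75,60))]
P+=[[509.6,223,48],[509.6,223,186],np.r_[c+Rz@[71,56],104]]
uv=proj(K,T,P); s=5;big=cv2.resize(im[170:260,180:340],None,fx=s,fy=s,interpolation=cv2.INTER_CUBIC)
for u in uv: cv2.circle(big,(int((u[0]+.5-180)*s),int((u[1]+.5-170)*s)),3,(0,0,255),-1)
u=proj(K,T,[[440.6+31*np.cos(t),29.8+31*np.sin(t),65] for t in np.linspace(0,6.28,24)])
for k in u: cv2.circle(big,(int((k[0]+.5-180)*s),int((k[1]+.5-170)*s)),2,(0,255,0),-1)
cv2.imwrite("pics/ov0.png",big)
E
```

```text
[[ 0.     0.447  0.894]
 [ 0.     0.894 -0.447]
 [-1.     0.    -0.   ]]
63.427513274109806
xyz [ -2.87  -24.761  35.602] turn [ 0.496 -0.    -0.   ]
xyz [ -2.87  -24.761  35.602] turn [ 1.543 -0.    -0.   ]
```

View pics/ov0.png

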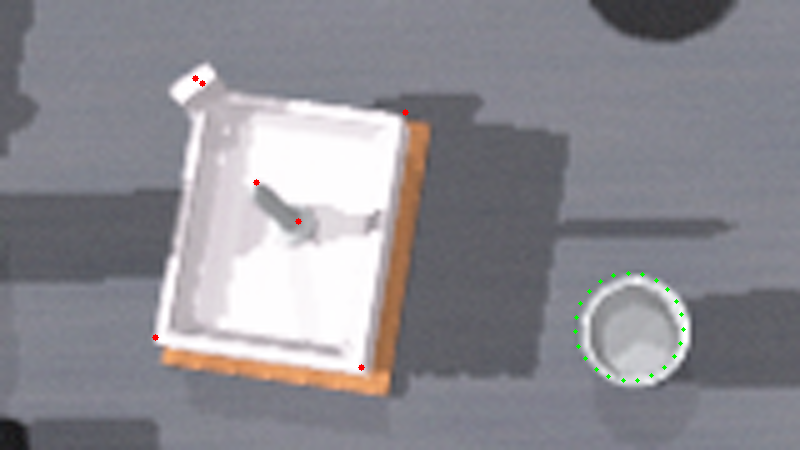

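Call:
drive_tool(xyz=[[-0.5,-4,6],[-1,-8,12],[-1.5,-12,18],[-2,-16.5,24],[-2.5,-20.5,30],[-2.9,-24.0,34.5],[-2.9,-24.8,35.6],[-2.9,-24.8,35.6],[-2.9,-24.8,35.6]], turn=[[0.08,0,0],[0.16,0,0],[0.24,0,0],[0.32,0,0],[0.4,0,0],[0.48,0,0],[0.496,0,0],[0.496,0,0],[0.496,0,0]], gripper=5)

```text
clock: 1.88
position: [509.3, 223.0, 260.4]
ee_rot: [0.749, 1.438, -0.748]
force: [-0.8, 0.7, -0.2]
opening: 0.586
```

Run:
```python
from h import *
p,R,s=cur(); print(p,s["q"],s["qd"],s["opening"],s["force"])
K,T=wcam()
im=arm.snapshot("wrist")[:,:,::-1].copy(); 
for n in ("punch_mid","tray_tab","tray_mid","tray_far"):
    for d in arm.pinpoint(n,"wrist")[:2]: print(n,d)
c=np.array([505,229.5]);a=np.radians(-9.8);Rz=np.array([[np.cos(a),-np.sin(a)],[np.sin(a),np.cos(a)]])
P=[np.r_[c+Rz@np.array(v),68] for v in ((75,60),(75,-60),(-75,-60),(-75,60))]
P+=[[509.6,223,48],[509.6,223,186],np.r_[c+Rz@[71,56],104]]
cv2.imwrite("pics/w1r.png",im)
for u in proj(K,T,P): cv2.circle(im,(int(u[0]),int(u[1])),3,(0,0,255),-1)
cv2.imwrite("pics/w1.png",im)
```

```text
[509.274 223.01  260.372] [-0.644  0.378  0.212  1.719 -0.09   1.054  0.209] [-0.025  0.003 -0.018 -0.001  0.002 -0.002 -0.   ] 0.5855064556088471 [-0.78   0.664 -0.199]
punch_mid {'point': [507.5, 225.4, 118.5], 'confidence': 0.72}
punch_mid {'point': [674.8, 9.5, 2.9], 'confidence': 0.28}
tray_tab {'point': [349.5, 220.3, 50.3], 'confidence': 0.82}
tray_tab {'point': [585.2, 269.4, 88.7], 'confidence': 0.56}
tray_mid {'point': [255.2, -253.4, 14.4], 'confidence': 0.75}
tray_mid {'point': [506.9, 230.9, 53.8], 'confidence': 0.7}
tray_far {'point': [425.3, 187.7, 67.0], 'confidence': 0.6}
```

View pics/w1.png

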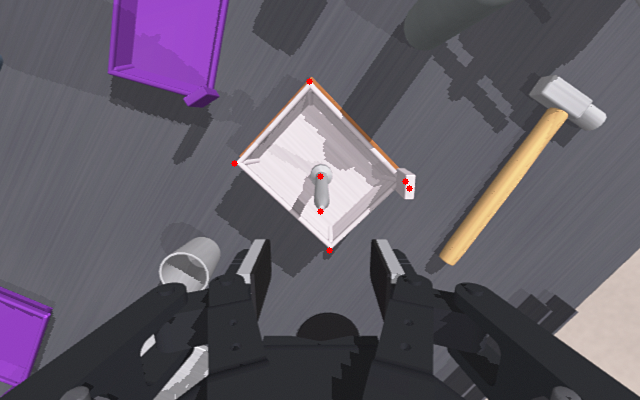

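Call:
drive_tool(xyz=[[4.5,0,0],[9.5,0,0],[12.5,0,0],[13.5,0,0],[13.5,0,0]], turn=[[0,0,0],[0,0,0],[0,0,0],[0,0,0],[0,0,0]])

```text
clock: 2.75
position: [508.8, 224.3, 125.3]
ee_rot: [0.746, 1.439, -0.747]
force: [-0.0, -0.1, 0.6]
opening: 0.588
```

Run:
```python
from h import *
p,R,s=cur(); print(p,s["opening"],s["force"])
im=arm.snapshot("wrist")[:,:,::-1].copy(); cv2.imwrite("pics/w2.png",im)
```

```text
[508.816 224.304 125.313] 0.5878115118750743 [-0.021 -0.146  0.616]
```

View pics/w2.png

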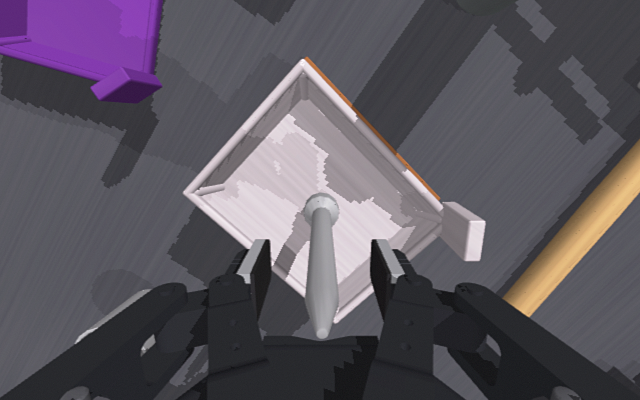

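Call:
drive_tool(xyz=[[0,0,0],[0,0,0],[0,0,0],[0,0,0],[0,0,0],[0,0,0]], turn=[[0,0,0],[0,0,0],[0,0,0],[0,0,0],[0,0,0],[0,0,0]], gripper=0)

```text
clock: 3.55
position: [509.7, 224.6, 127.1]
ee_rot: [0.748, 1.438, -0.744]
force: [-1.5, 0.0, 5.6]
opening: 0.137
```

Run:
```python
from h import *
p,R,s=cur(); print(p,s["opening"],s["force"])
K,T=wcam()
im=arm.snapshot("wrist")[:,:,::-1].copy(); 
for d in arm.pinpoint("punch_mid","wrist")[:2]: print(d)
for u in proj(K,T,[[509,223,48],[509,223,186],[p[0],p[1],p[2]+18.7]]): cv2.circle(im,(int(u[0]),int(u[1])),2,(0,0,255),-1)
cv2.imwrite("pics/w3.png",im)
```

```text
[509.702 224.641 127.082] 0.13652046921092087 [-1.485  0.015  5.56 ]
{'point': [509.1, 222.7, 115.9], 'confidence': 0.62}
```

View pics/w3.png

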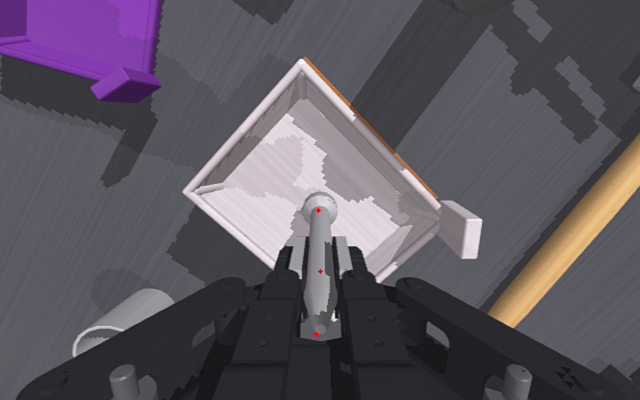

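Run:
```python
from h import *
show([509.7,224.6,180],down(35));show([440,29,180],down(35))
```

```text
xyz [-5.294  0.013  0.002] turn [ 0.003 -0.    -0.003]
xyz [ -5.339 -16.948  11.982] turn [ 0.003 -0.    -0.003]
```

Call:
drive_tool(xyz=[[-2,0,0],[-5.3,0,0],[-5.4,-2.5,1.8],[-5.4,-6,4.2],[-5.4,-10,7],[-5.4,-14,9.8],[-5.4,-16.4,11.6],[-5.4,-17,12],[-5.4,-17,12]], turn=[[0,0,0],[0,0,0],[0,0,0],[0,0,0],[0,0,0],[0,0,0],[0,0,0],[0,0,0],[0,0,0]])

```text
clock: 4.78
position: [439.9, 28.8, 180.9]
ee_rot: [0.749, 1.437, -0.744]
force: [0.1, 0.2, -1.7]
opening: 0.135
```

Run:
```python
from h import *
p,R,s=cur(); print(p,s["opening"],s["force"])
K,T=wcam()
im=arm.snapshot("wrist")[:,:,::-1].copy(); 
for n in ("punch_mid","cup"):
  for d in arm.pinpoint(n,"wrist")[:2]: print(n,d)
cc=(440,29)
for u in proj(K,T,[[p[0],p[1],p[2]+18.7],[p[0],p[1],p[2]+18.7-97.7]]+[[cc[0]+31*np.cos(t),cc[1]+31*np.sin(t),65] for t in np.linspace(0,6.28,24)]): cv2.circle(im,(int(u[0]),int(u[1])),2,(0,0,255),-1)
cv2.imwrite("pics/w4.png",im)
im=arm.snapshot("side")[:,:,::-1].copy(); cv2.imwrite("pics/s4.png",cv2.resize(im[100:300,160:480],None,fx=2.5,fy=2.5))
```

```text
[439.938  28.777 180.866] 0.1352668821498731 [ 0.143  0.179 -1.708]
punch_mid {'point': [439.9, 28.9, 171.4], 'confidence': 0.8}
cup {'point': [442.1, 21.2, 0.5], 'confidence': 0.86}
cup {'point': [426.1, 184.9, 70.9], 'confidence': 0.46}
```

View pics/w4.png

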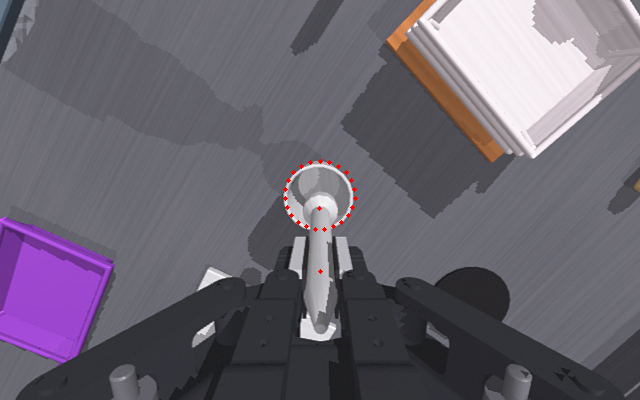

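View pics/s4.png

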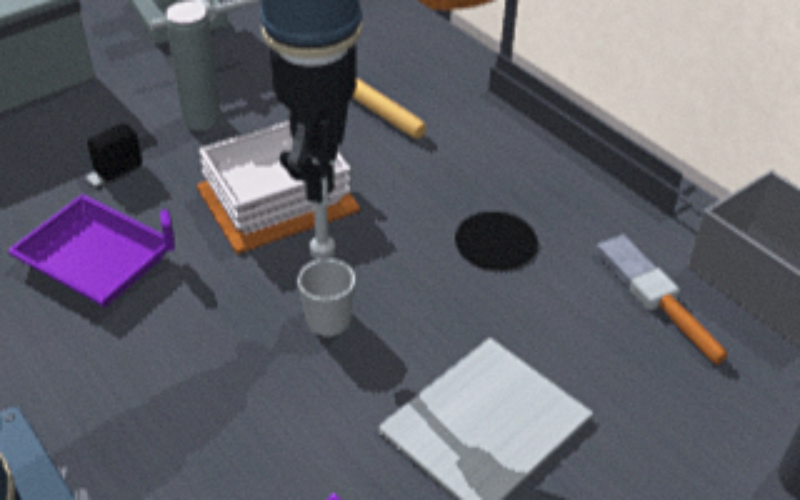

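The projected rim ring sits on the cup in the wrist picture at (320,195), and the punch hangs straight. I'll lower it now.

Call:
drive_tool(xyz=[[3,0,0],[6,0,0],[8.5,0,0],[9.3,0,0],[9.6,0,0],[9.6,0,0]], turn=[[0,0,0],[0,0,0],[0,0,0],[0,0,0],[0,0,0],[0,0,0]])

```text
clock: 5.72
position: [440.7, 30.0, 85.0]
ee_rot: [0.747, 1.438, -0.742]
force: [0.2, 0.6, -1.6]
opening: 0.132
```

Call:
drive_tool(xyz=[[0.15,0,0],[0.25,0,0],[0.25,0,0]], turn=[[0,0,0],[0,0,0],[0,0,0]])

```text
clock: 6.1
position: [441.2, 30.1, 83.0]
ee_rot: [0.748, 1.437, -0.742]
force: [0.0, 0.1, 4.2]
opening: 0.134
```

Call:
drive_tool(xyz=[[0,0,0],[0,0,0],[0,0,0],[0,0,0]], turn=[[0,0,0],[0,0,0],[0,0,0],[0,0,0]], gripper=5)

```text
clock: 6.6
position: [441.2, 30.1, 83.0]
ee_rot: [0.748, 1.437, -0.742]
force: [1.1, 0.4, 0.3]
opening: 0.588
```

Run:
```python
from h import *
p,R,s=cur(); print(p,s["opening"],s["force"])
im=arm.snapshot("wrist")[:,:,::-1].copy(); 
cv2.imwrite("pics/w5.png",im)
```

```text
[441.163  30.129  82.972] 0.5878453458632326 [1.075 0.444 0.272]
```

View pics/w5.png

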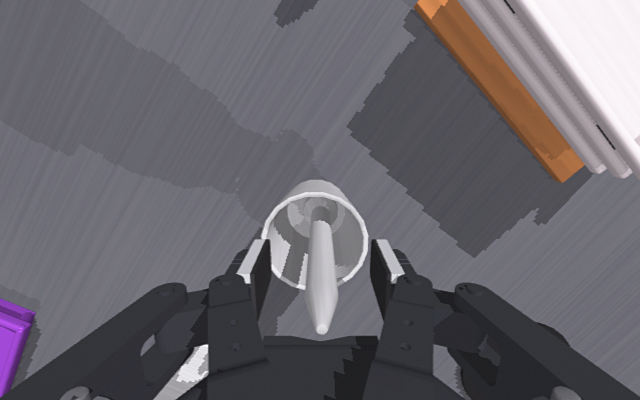

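Run:
```python
from h import *
show([441,30,215],down(35));show([585,271,190],down(35.2))
```

```text
xyz [-13.201   0.041   0.003] turn [ 0.005  0.    -0.005]
xyz [-10.587  25.701 -11.362] turn [ 0.001  0.    -0.005]
```

Call:
drive_tool(xyz=[[-3,0,0],[-8,0,0],[-13,0,0],[-13,4.5,-2],[-13,10,-4.5],[-13,15.5,-7],[-12,21,-9.3],[-10.6,25,-11],[-10.6,25.7,-11.4],[-10.6,25.7,-11.4]], turn=[[0,0,0],[0,0,0],[0,0,0],[0,0,0],[0,0,0],[0,0,0],[0,0,0],[0,0,-0.005],[0,0,-0.005],[0,0,-0.005]])

```text
clock: 7.9
position: [584.5, 270.9, 189.7]
ee_rot: [0.743, 1.439, -0.746]
force: [-0.9, -0.1, -0.3]
opening: 0.587
```

Run:
```python
from h import *
p,R,s=cur(); print(p,s["q"],s["opening"],s["force"])
K,T=wcam()
im=arm.snapshot("wrist")[:,:,::-1].copy(); 
for n in ("tray_tab","tray_mid","tray_far"):
  for d in arm.pinpoint(n,"wrist")[:2]: print(n,d)
cv2.imwrite("pics/w6r.png",im)
c=np.array([505.5,228.5]);a=np.radians(-9.8);Rz=lambda a:np.array([[np.cos(a),-np.sin(a)],[np.sin(a),np.cos(a)]])
tab=c+Rz(a)@[71,56]; b=a+np.pi/4; P=[]
for z in (68,104):
  for v in ((5,13),(5,-13),(-5,-13),(-5,13)): P.append(np.r_[tab+Rz(b)@v,z])
P+=[np.r_[c+Rz(a)@np.array(v),68] for v in ((75,60),(75,-60),(-75,-60),(-75,60))]
big=cv2.resize(im,None,fx=1.25,fy=1.25)
for u in proj(K,T,P): cv2.circle(big,(int(u[0]*1.25),int(u[1]*1.25)),2,(0,0,255),-1)
cv2.imwrite("pics/w6.png",big)
im=arm.snapshot("side")[:,:,::-1].copy(); cv2.imwrite("pics/s6.png",cv2.resize(im[100:300,160:480],None,fx=2.5,fy=2.5))
```

```text
[584.464 270.933 189.71 ] [-0.624  0.573  0.193  1.584 -0.123  0.998  0.221] 0.5868051282035445 [-0.91  -0.104 -0.344]
tray_tab {'point': [585.2, 271.8, 92.4], 'confidence': 0.64}
tray_tab {'point': [348.1, 221.9, 47.7], 'confidence': 0.56}
tray_mid {'point': [508.1, 235.7, 56.3], 'confidence': 0.92}
tray_far {'point': [423.7, 186.5, 67.0], 'confidence': 0.83}
```

View pics/w6.png

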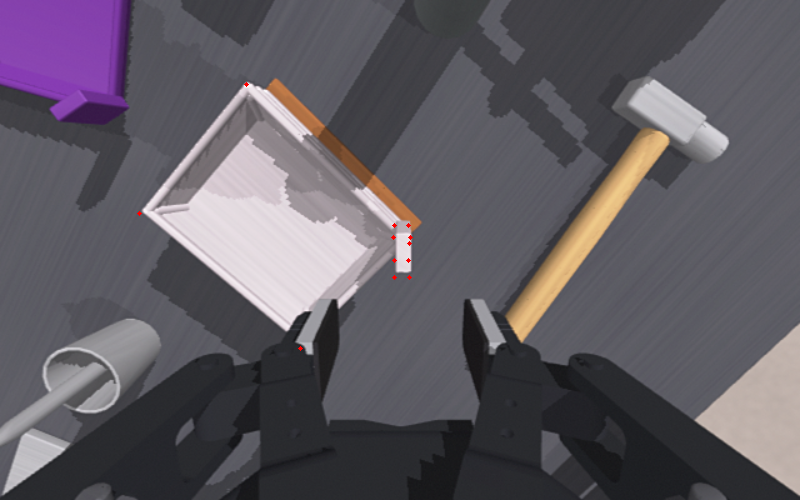

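View pics/s6.png

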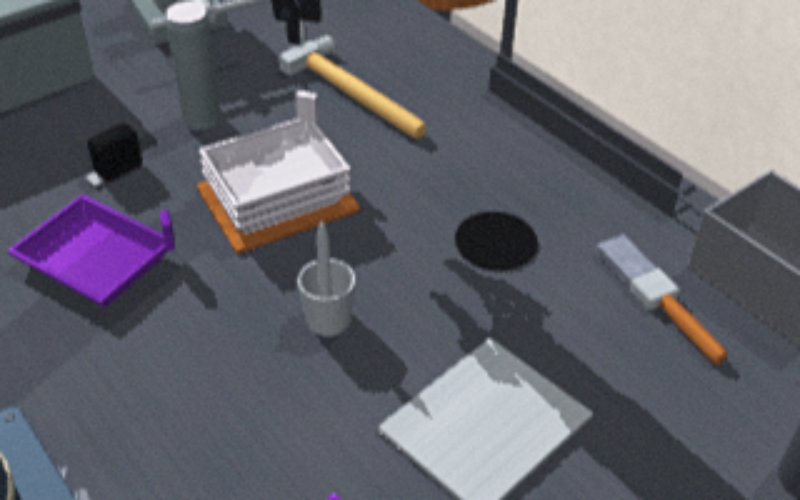

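Call:
drive_tool(xyz=[[4,0.1,-0.2],[8,0.1,-0.2],[10.8,0.1,-0.2],[11.6,0.1,-0.2],[11.6,0.1,-0.2]], turn=[[0,0,0],[0,0,0],[0,0,0],[0,0,0],[0,0,0]])

```text
clock: 8.78
position: [584.7, 271.9, 75.4]
ee_rot: [0.747, 1.438, -0.746]
force: [-0.1, -0.0, -0.0]
opening: 0.584
```

Run:
```python
from h import *
p,R,s=cur(); print(p,s["opening"],s["force"])
im=arm.snapshot("wrist")[:,:,::-1].copy(); 
cv2.imwrite("pics/w7.png",im)
```

```text
[584.728 271.912  75.446] 0.5835068983206296 [-0.082 -0.019 -0.035]
```

View pics/w7.png

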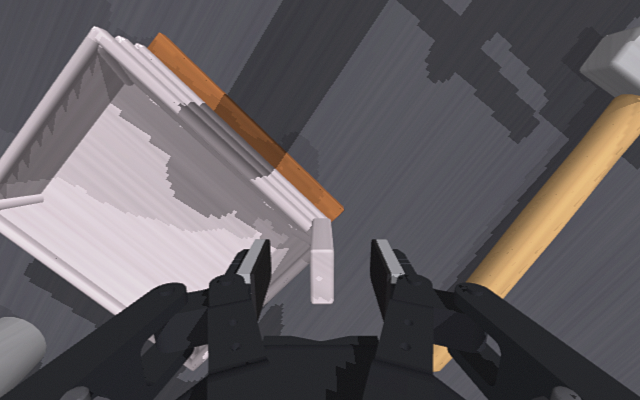

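Call:
drive_tool(xyz=[[0.3,0,0],[0.3,0,0],[0.3,0,0],[0.3,0,0],[0.3,0,0],[0.3,0,0]], turn=[[0,0,0],[0,0,0],[0,0,0],[0,0,0],[0,0,0],[0,0,0]], gripper=0)

```text
clock: 9.57
position: [585.6, 272.3, 73.8]
ee_rot: [0.748, 1.436, -0.745]
force: [0.5, -0.4, 6.2]
opening: 0.106
```

Run:
```python
from h import *
p,R,s=cur(); print(p,s["opening"],s["force"],s["torque"])
im=arm.snapshot("wrist")[:,:,::-1].copy(); 
cv2.imwrite("pics/w8.png",im)
g=p+R.apply([-18.7,0,0]); print("grip",g)
# tip about the far bottom corner: pivot
a=np.radians(-9.8);Rz=np.array([[np.cos(a),-np.sin(a)],[np.sin(a),np.cos(a)]])
c=g[:2]-Rz@[71,56]
pv=np.r_[c+Rz@[-63,-48],40]
d=(g-pv)[:2];d/=np.linalg.norm(d); ax=np.array([d[1],-d[0],0]) # rotation about ax by +: z x d up?
for deg in (2.5,5,7.5,10):
    W=Ro.from_rotvec(-ax*np.radians(-deg)) 
    for sg in (1,-1):
        W=Ro.from_rotvec(sg*ax*np.radians(deg)); pn=pv+W.apply(p-pv)
        gn=pv+W.apply(g-pv)
        if gn[2]>g[2]: print(deg,"dz",gn[2]-g[2],end=" "); show(pn,W*R)
```

```text
[585.565 272.265  73.754] 0.10602262837798071 [ 0.547 -0.421  6.16 ] [-0.152  0.249  0.224]
grip [585.511 272.255  92.454]
2.5 dz 7.348931664561931 xyz [-0.737 -0.16  -0.018] turn [ 0.    -0.005  0.043]
5 dz 14.584025124287095 xyz [-1.466 -0.352 -0.041] turn [ 0.    -0.011  0.087]
7.5 dz 21.691507967559048 xyz [-2.187 -0.575 -0.068] turn [ 0.    -0.016  0.13 ]
10 dz 28.657850696822734 xyz [-2.897 -0.829 -0.1  ] turn [ 0.    -0.022  0.173]
```

View pics/w8.png

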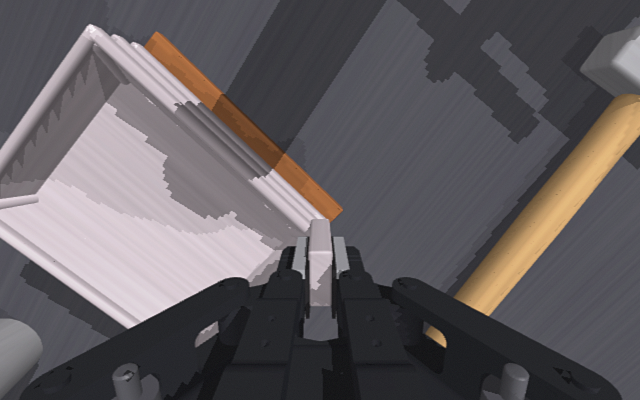

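Call:
drive_tool(xyz=[[-0.37,-0.08,-0.01],[-0.74,-0.16,-0.02],[-1.1,-0.25,-0.03],[-1.47,-0.35,-0.04],[-1.83,-0.46,-0.05],[-2.19,-0.58,-0.07],[-2.19,-0.58,-0.07]], turn=[[0,-0.003,0.022],[0,-0.005,0.043],[0,-0.008,0.065],[0,-0.011,0.087],[0,-0.013,0.109],[0,-0.016,0.13],[0,-0.016,0.13]])

```text
clock: 10.5
position: [580.1, 269.9, 96.2]
ee_rot: [0.827, 1.359, -0.648]
force: [0.7, 2.8, -2.1]
opening: 0.106
```

Run:
```python
from h import *
p,R,s=cur(); print(p,s["opening"],s["force"],s["torque"]); print("grip",p+R.apply([-18.7,0,0]),"tilt",np.degrees(np.arccos(-R.as_matrix()[2,0])))
im=arm.snapshot("wrist")[:,:,::-1].copy(); 
cv2.imwrite("pics/w9.png",im)
im=arm.snapshot("side")[:,:,::-1].copy(); cv2.imwrite("pics/s9.png",cv2.resize(im[100:250,200:440],None,fx=3.3,fy=3.3))
for c in ("side","wrist"):
  for n in ("tray_tab","tray_mid","tray_far"):
    for d in arm.pinpoint(n,c)[:3]: 
      if d["point"][0]>400: print(c,n,d)
```

```text
[580.148 269.856  96.234] 0.10636800152536151 [ 0.727  2.814 -2.059] [ 0.574 -0.098 -0.202]
grip [577.927 268.672 114.764] tilt 7.736017458034986
side tray_tab {'point': [579.2, 270.5, 117.0], 'confidence': 0.96}
side tray_mid {'point': [499.4, 232.8, 65.8], 'confidence': 0.92}
side tray_far {'point': [425.3, 187.7, 60.7], 'confidence': 0.55}
wrist tray_tab {'point': [577.6, 264.6, 110.9], 'confidence': 0.98}
wrist tray_mid {'point': [504.7, 235.0, 64.4], 'confidence': 0.86}
```

View pics/s9.png

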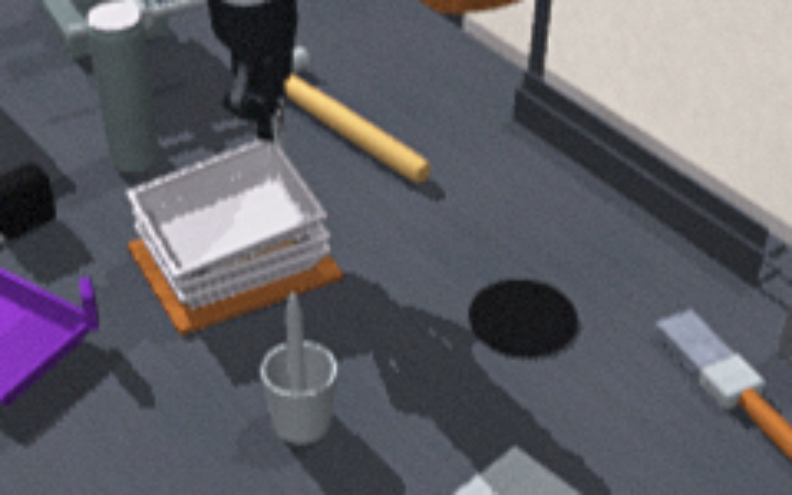

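View pics/w9.png

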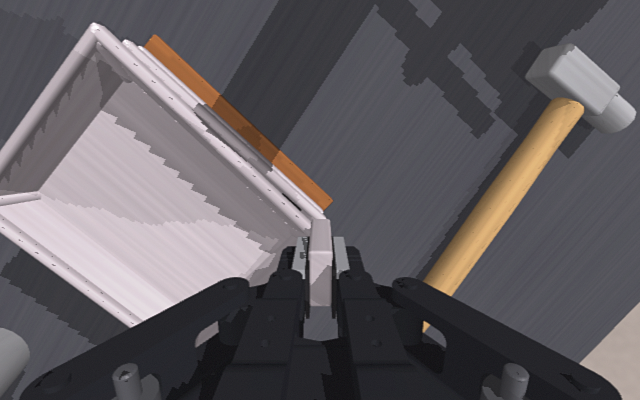

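Call:
drive_tool(xyz=[[-0.4,-0.09,-0.01],[-0.82,-0.18,-0.02],[-0.82,-0.18,-0.02],[-0.82,-0.18,-0.02]], turn=[[0,-0.003,0.024],[0,-0.006,0.048],[0,-0.006,0.048],[0,-0.006,0.048]])

```text
clock: 11.4
position: [578.0, 268.5, 103.7]
ee_rot: [0.853, 1.331, -0.613]
force: [1.7, 2.7, -2.5]
opening: 0.104
```

Run:
```python
from h import *
p,R,s=cur(); print(p,s["opening"],s["force"],s["torque"]); g=p+R.apply([-18.7,0,0]);print("grip",g,"tilt",np.degrees(np.arccos(-R.as_matrix()[2,0])))
im=arm.snapshot("side")[:,:,::-1].copy(); cv2.imwrite("pics/s10.png",cv2.resize(im[100:250,200:440],None,fx=3.3,fy=3.3))
for n in ("tray_tab","tray_mid","tray_far"):
    for d in arm.pinpoint(n,"side")[:3]: 
      if d["point"][0]>400: print(n,d)
# predicted far underside corner, rigid in tool: tray axes at grasp
R0=down(35.2); a=np.radians(-9.8)
Rt0=Ro.from_euler('z',a); rel_=R0.inv()*Rt0; Rt=R*rel_
# grip was at z 92.45 vs tab 89 -> offset
off=np.array([0,0,3.5])
print("far underside",g+Rt.apply(np.array([-142+8,-112+8,-35-14])-off))
show(p+[0,0,60],R); show(p+[0,0,60],down(35.2))
```

```text
[578.008 268.483 103.68 ] 0.10447740600747712 [ 1.661  2.74  -2.53 ] [ 0.806 -0.313 -0.201]
grip [575.007 266.892 122.069] tilt 10.464515630797415
tray_tab {'point': [576.4, 270.2, 121.3], 'confidence': 0.81}
tray_mid {'point': [499.1, 234.3, 72.1], 'confidence': 0.69}
tray_far {'point': [421.7, 184.5, 61.0], 'confidence': 0.58}
far underside [436.135 193.085  39.634]
xyz [-5.921  1.074  0.137] turn [0. 0. 0.]
xyz [-5.921  1.074  0.137] turn [-0.001  0.023 -0.181]
```

View pics/s10.png

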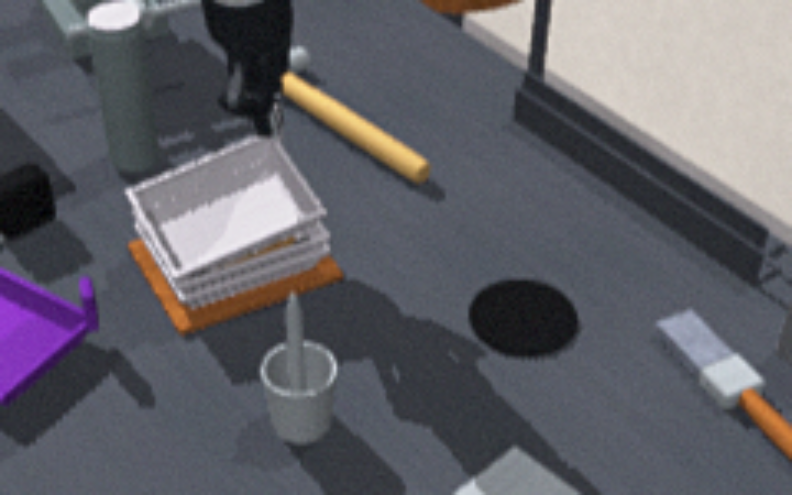

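Call:
drive_tool(xyz=[[-0.5,0.09,0.01],[-1,0.18,0.02],[-1.5,0.27,0.03],[-2,0.36,0.05],[-2.6,0.47,0.06],[-3.5,0.64,0.08],[-4.5,0.8,0.1],[-6,1.07,0.14],[-6,1.07,0.14]], turn=[[0,0,0],[0,0,0],[0,0,0],[0,0,0],[0,0,0],[0,0,0],[0,0.006,-0.05],[0,0.012,-0.1],[0,0.018,-0.14]])

```text
clock: 12.72
position: [578.8, 268.8, 166.4]
ee_rot: [0.772, 1.414, -0.715]
force: [0.7, -0.0, -3.8]
opening: 0.105
```

Run:
```python
from h import *
p,R,s=cur(); print(p,s["opening"],s["force"],s["torque"]); g=p+R.apply([-18.7,0,0]);print("grip",g,"tilt",np.degrees(np.arccos(-R.as_matrix()[2,0])))
im=arm.snapshot("side")[:,:,::-1].copy(); cv2.imwrite("pics/s11.png",cv2.resize(im[60:250,140:440],None,fx=2.6,fy=2.6))
im=arm.snapshot("wrist")[:,:,::-1].copy(); cv2.imwrite("pics/w11.png",im)
show([580,270,245],down(35.2))
# final: mid over plate (485,-186)
a=np.radians(-9.8)
for th in (35.2,):
  off=Ro.from_euler('z',np.radians(th-45)).apply([71,56,0])
  print(off); show(np.array([485,-186,245])+off,down(th))
```

```text
[578.819 268.789 166.423] 0.10479662428087229 [ 0.7   -0.028 -3.755] [ 0.084 -0.215 -0.007]
grip [578.112 268.413 185.106] tilt 2.452812890650934
xyz [-7.986  0.509  0.028] turn [-0.     0.005 -0.042]
[79.496 43.098  0.   ]
xyz [ -8.858 -24.533  32.882] turn [-0.     0.005 -0.042]
```

View pics/s11.png

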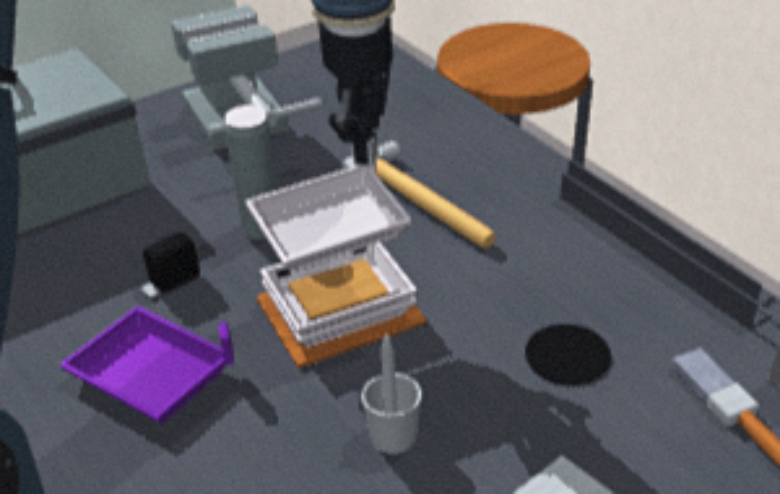

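View pics/w11.png

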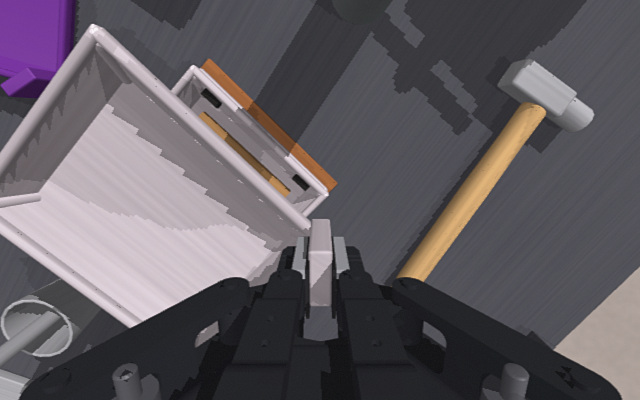

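Call:
drive_tool(xyz=[[-2,0.1,0],[-5,0.3,0],[-8,0.5,0],[-8.1,-1,2],[-8.2,-3.5,5.3],[-8.3,-6.5,9],[-8.4,-9.5,13],[-8.5,-12.5,17],[-8.6,-15.5,21],[-8.7,-18.5,25]], turn=[[0,0.002,-0.014],[0,0.004,-0.028],[0,0.005,-0.042],[0,0.005,-0.042],[0,0.005,-0.042],[0,0.005,-0.042],[0,0.005,-0.042],[0,0.005,-0.042],[0,0.005,-0.042],[0,0.005,-0.042]])

```text
clock: 14.08
position: [567.1, -46.2, 244.9]
ee_rot: [0.746, 1.439, -0.747]
force: [1.5, -0.3, -3.0]
opening: 0.106
```

Run:
```python
from h import *
p,R,s=cur(); print(p,s["opening"],s["force"])
show([564.5,-143,225],down(35.2))
```

```text
[567.074 -46.209 244.943] 0.10591586762836518 [ 1.532 -0.309 -3.048]
xyz [ 2.    -5.78   7.767] turn [-0.001  0.     0.001]
```

Call:
drive_tool(xyz=[[0.3,-2.2,3],[0.8,-4,5.3],[2,-5.3,7.1],[3.5,-5.8,7.8],[5,-5.8,7.8],[5,-5.8,7.8],[5,-5.8,7.8]], turn=[[0,0,0],[0,0,0],[0,0,0],[0,0,0],[0,0,0],[0,0,0],[0,0,0]])

```text
clock: 14.95
position: [564.9, -142.3, 195.1]
ee_rot: [0.745, 1.439, -0.746]
force: [0.4, -1.0, -2.5]
opening: 0.104
```

Run:
```python
from h import *
p,R,s=cur(); print(p,s["qd"],s["opening"],s["force"]); g=p+R.apply([-18.7,0,0]); print("tilt",np.degrees(np.arccos(-R.as_matrix()[2,0])))
for c in ("side","top","wrist"):
  im=arm.snapshot(c)[:,:,::-1].copy(); cv2.imwrite(f"pics/{c}12.png",im)
  for n in ("tray_tab","tray_mid","tray_far","plate","cup","punch_mid"):
    for d in arm.pinpoint(n,c)[:2]: print(c,n,d)
print(g+Ro.from_euler('z',-9.8,degrees=True).apply([-71,-56,-38]))
```

```text
[ 564.868 -142.314  195.11 ] [ 0.001 -0.008  0.006 -0.009 -0.001  0.002  0.002] 0.10443510235377396 [ 0.393 -1.049 -2.533]
tilt 0.0122317461713105
side tray_tab {'point': [346.9, 220.7, 49.1], 'confidence': 0.87}
side tray_tab {'point': [566.3, -139.1, 213.1], 'confidence': 0.56}
side tray_mid {'point': [485.4, -183.8, 178.4], 'confidence': 0.91}
side tray_mid {'point': [273.4, 266.6, 12.0], 'confidence': 0.85}
side tray_far {'point': [195.1, 315.5, 32.1], 'confidence': 0.93}
side tray_far {'point': [191.0, -188.3, 29.7], 'confidence': 0.91}
side plate {'point': [484.6, -186.7, -1.3], 'confidence': 0.58}
side cup {'point': [440.5, 28.6, 3.7], 'confidence': 0.78}
side punch_mid {'point': [440.0, 30.0, 75.5], 'confidence': 0.43}
top tray_tab {'point': [322.7, -317.3, 46.3], 'confidence': 0.94}
top tray_tab {'point': [347.0, 220.0, 51.9], 'confidence': 0.59}
top tray_mid {'point': [260.1, -258.1, 10.5], 'confidence': 0.79}
top tray_mid {'point': [267.9, 265.1, 16.6], 'confidence': 0.57}
top tray_far {'point': [190.8, -191.2, 30.5], 'confidence': 0.8}
top tray_far {'point': [193.0, 314.8, 25.8], 'confidence': 0.73}
top cup {'point': [441.1, 30.3, -1.8], 'confidence': 0.75}
top punch_mid {'point': [443.7, 26.8, 75.5], 'confidence': 0.53}
top punch_mid {'point': [754.4, -184.3, 0.6], 'confidence': 0.41}
wrist tray_tab {'point': [566.0, -143.7, 211.1], 'confidence': 0.92}
wrist tray_tab {'point': [756.7, -185.3, 1.9], 'confidence': 0.6}
wrist tray_mid {'point': [485.9, -183.3, 174.4], 'confidence': 0.92}
wrist tray_mid {'point': [256.0, -251.5, 13.7], 'confidence': 0.69}
[ 485.374 -185.409  175.81 ]
```

View pics/side12.png

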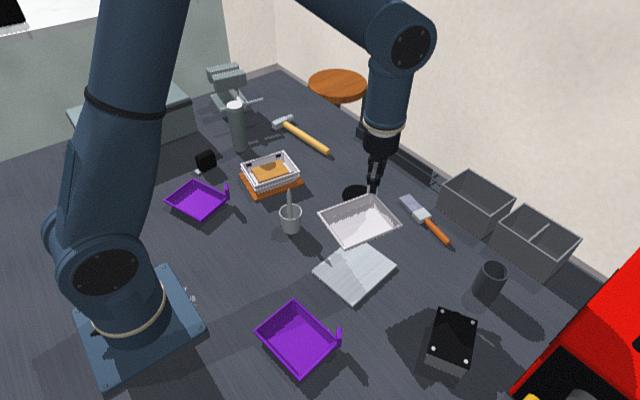

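View pics/top12.png

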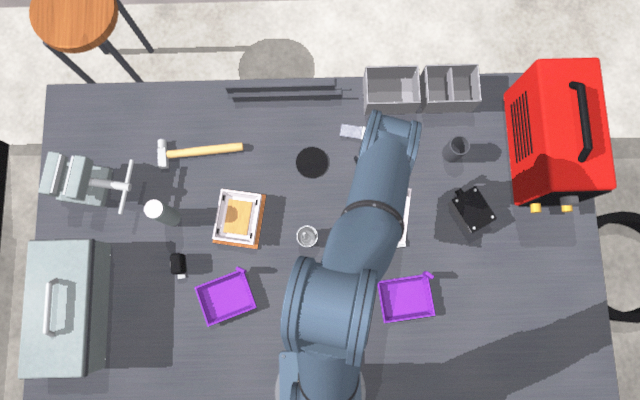

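View pics/wrist12.png

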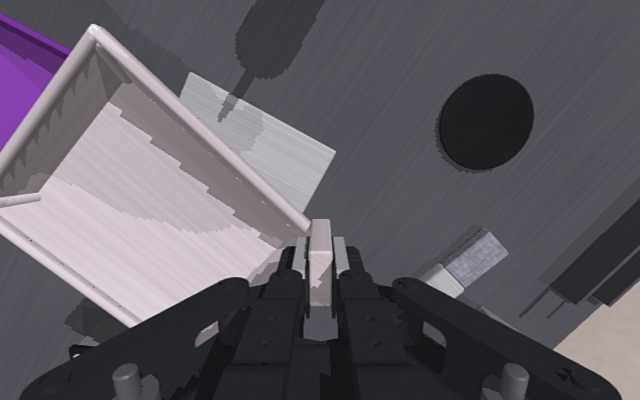

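Run:
```python
from h import *
K,T=scam("top"); print(atz(K,T,(378.5,221.5),10))
print(arm.close_job())
```

```text
[ 481.071 -189.373   10.   ]
the job is handed in; nothing more can be done
None
```

The job is done and handed in at about 16 s, well under the 61 s limit.

- **Punch:** I took it by the shaft and stood it in the steel cup, where it stayed upright after I let go. The last checks found it at about (440, 30), the same place as the cup, and the cup had not moved.
- **Tipping the tray:** I gripped the tab and tipped that corner up about 30 mm, a tilt of about 10.5°. The opposite corner was still in the pile; from the arm's pose its underside was at 39.6 mm, against 40 mm at the start.
- **Lifting and holding:** I then lifted the whole tray off and levelled it. The pile and the cardboard spacer stayed put in the pictures. The tray is still in the gripper, level by the tool pose (tilt 0.01°). Its middle is at about (485, -185, 176), so the underside is about 160 mm above the bench.
- **Forces:** the wrist force was never above about 6 N at any reading.

**Disagreement in the checks:** the estimates of the plate's middle differ by a few millimetres. The detector gave (482–488, -186), while working back from a pixel in the top picture gave (481, -189). The tray's middle is within about 6 mm of all of them. At the end the arm hid the held tray from the top camera, so I checked it only with the side and wrist cameras.

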